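# Sort the washed finds into their trays

### The job

Put each of the five loose finds into the tray that already holds its kind: the two flat plaster slabs side by side, painted face up, the stepped moulding on its flat side, and the two pieces of pottery standing upright. In the pottery tray stand the tall jug neck at the back first, then the low pot base in the front half, so that you never reach over it. The pieces are fragile: set each down flat on the foam without dropping it, nothing on top of anything else, and leave the bottle and the brush pot where they are.

Things in the scene. Friction and masses are not known exactly. Their poses are not given: they have to be found in the camera images.
- slab_large: loose flat slab of broken wall plaster, ochre painted face up on grey mortar, 74 x 46 x 22 mm thick, about 0.13 kg. Origin at the centre of its underside, z up through the painted face; x along its length, its two straight parallel edges lie at y = +23 and y = -23 mm (grip across y); the short ends are irregular
- slab_small: second loose flat slab of wall plaster, like the other but 68 x 42 x 22 mm, about 0.11 kg. Origin at the centre of its underside, z up; straight parallel edges at y = +21 and y = -21 mm
- moulding: loose length of stepped cornice moulding, ochre, 90 mm long (x), 39 mm high. From below: a square foot 44 mm wide (y) and 20 mm high, a step 32 mm wide up to 29 mm, a round bead along the top to 39 mm. Origin at the centre of its underside, z up. About 0.18 kg. Grip across y, on the foot (44 mm) or on the upper step (30 to 32 mm)
- jug_neck: loose tall terracotta jug neck, 100 mm high, standing on its broken shoulder (72 mm across); waist 43 mm; round collar rim 52 mm across from z = 75 to 100 mm (grip there), open mouth. A handle stub stands out low on the shoulder at +y, to 48 mm from the axis, below z = 42 mm. Origin at the centre of its underside, z up along its axis. About 0.19 kg
- pot_base: loose low terracotta pot base, a round open dish 40 mm high, 60 mm across (straight-sided from z = 24 to 40 mm), foot 46 mm across. Origin at the centre of its underside, z up. About 0.09 kg. Grip across the rim from outside
- tray_plaster: fixed grey open tray, 185 deep (x) x 205 wide (y) x 30 mm high, clear inside x +-88, y +-98. Origin: centre of underside; white foam floor at z = 10 mm. +x is its back, away from the robot (yaw within 0.15). The trays are alike and change places; in this one two flat ochre plaster slabs, 22 mm thick, lie fixed along the back, x = 34 to 82 mm
- tray_pottery: fixed grey open tray, 185 deep (x) x 205 wide (y) x 30 mm high, clear inside x +-88, y +-98. Origin: centre of underside; white foam floor at z = 10 mm. +x is its back, away from the robot (yaw within 0.15). The trays are alike and change places; in this one a handleless terracotta jug neck, 92 mm high, 69 mm across the foot, stands fixed at the back left (x = 44, y = 52 mm)
- tray_moulding: fixed grey open tray, 185 deep (x) x 205 wide (y) x 30 mm high, clear inside x +-88, y +-98. Origin: centre of underside; white foam floor at z = 10 mm. +x is its back, away from the robot (yaw within 0.15). The trays are alike and change places; in this one a length of the same stepped moulding lies fixed across the back, x = 35 to 79 mm
- bottle: bystander: amber glass bottle with black cap, 42 mm across, 105 mm high, standing beyond the trays. Origin at the centre of its underside. Leave it alone
- brush_pot: bystander: white pot of upright brushes, 58 mm across, about 200 mm high with the brushes, standing beyond the trays. Origin at the centre of its underside. Leave it alone
There are look-alikes about, which are no part of the job. Leave any blue or green look-alike of the moulding alone.

How it is judged:
On the way, in this order (a step that is already met when the one before it is completed fails the run):
1. the tall jug neck stands in the back half of the pottery tray, let go (x of jug_neck in the frame of tray_pottery between -0.075 and 0.075 m and y of jug_neck in the frame of tray_pottery between -0.085 and 0.085 m and z of jug_neck in the frame of tray_pottery below 0.016 m and angle between jug_neck's own z axis and vertical below 0.15 rad and x of jug_neck in the frame of tray_pottery above 0.015 m and contact force between jug_neck and the fingers below 0.05 N and linear speed of jug_neck below 0.02 m/s and angular speed of jug_neck below 0.2 rad/s), for 0.2 s.
2. then the low pot base stands in the front half of the pottery tray, let go (x of pot_base in the frame of tray_pottery between -0.075 and 0.075 m and y of pot_base in the frame of tray_pottery between -0.085 and 0.085 m and z of pot_base in the frame of tray_pottery below 0.016 m and angle between pot_base's own z axis and vertical below 0.15 rad and x of pot_base in the frame of tray_pottery below -0.005 m and contact force between pot_base and the fingers below 0.05 N and linear speed of pot_base below 0.02 m/s and angular speed of pot_base below 0.2 rad/s), for 0.2 s.
At the end, for the whole second after the job is handed in: All five finds rest released and still on the foam of their own trays (underside within 6 mm of it, origin within 75 mm in x and 85 mm in y of the tray centre, tilt under 0.15 rad); in the pottery tray the jug neck is at x above +15 mm, the pot base at x below -5 mm (all of step 1 and all of step 2 and x of slab_large in the frame of tray_plaster between -0.075 and 0.075 m and y of slab_large in the frame of tray_plaster between -0.085 and 0.085 m and z of each of slab_large, slab_small in the frame of tray_plaster below 0.016 m and angle between each of slab_large, slab_small, moulding's own z axis and vertical below 0.15 rad and x of slab_small in the frame of tray_plaster between -0.075 and 0.075 m and y of slab_small in the frame of tray_plaster between -0.085 and 0.085 m and x of moulding in the frame of tray_moulding between -0.075 and 0.075 m and y of moulding in the frame of tray_moulding between -0.085 and 0.085 m and z of moulding in the frame of tray_moulding below 0.016 m and contact force between each of slab_large, slab_small, moulding and the fingers below 0.05 N and linear speed of each of slab_large, slab_small, moulding below 0.02 m/s and angular speed of each of slab_large, slab_small, moulding below 0.2 rad/s); the robot touches nothing.
It fails at once if a find is dropped (falls faster than 0.8 m/s, out of the fingers) ((linear speed of slab_large above 0.8 m/s and contact force between slab_large and the fingers below 0.05 N) or (linear speed of slab_small above 0.8 m/s and contact force between slab_small and the fingers below 0.05 N) or (linear speed of moulding above 0.8 m/s and contact force between moulding and the fingers below 0.05 N) or (linear speed of jug_neck above 0.8 m/s and contact force between jug_neck and the fingers below 0.05 N) or (linear speed of pot_base above 0.8 m/s and contact force between pot_base and the fingers below 0.05 N)).
It fails at once if the bottle is moved more than 25 mm (distance of bottle from where it was at the start of the episode above 0.025 m).
It fails at once if the brush pot is moved more than 25 mm (distance of brush_pot from where it was at the start of the episode above 0.025 m).
It also fails if it takes over 131 s, if anything falls off the work surface, if the arm or the gripper's body presses on something with over 40 N, if the wrist force passes 120 N, or if a joint passes its speed limit or range.

### The arm

A 7-joint arm with a two-finger parallel gripper is mounted at the origin on the work surface. World frame = base frame: x ahead of the robot, y to its left, z up, the work surface at z = 0. Lengths are in m, angles in rad, forces in N, time in s.
With the tool pointing down it reaches from about 0.375 to 0.925 m from the base axis. Payload 3.1 kg.
Tool frame: the origin (TCP) lies midway between the tips of the shut fingers; the grasp point (between the pads) lies 19 mm behind it (ctrl.hold_point_z is the z of the grasp point in the tool frame, in m); z points along the fingers, y is the line along which they close (so a half turn about z gives the same grasp; the last joint's range is limited). The gripper opens to 85 mm and grips with 20 to 120 N. Pads are 22 mm wide; open, the fingers measure 114 mm over their backs; the gripper's body (76 mm by 85 mm) begins 54 mm behind the grasp point. The pads swing forward as they close: fully open they stand 13 mm farther back than shut.
Start: joints at [-1.22, 0.383, 0.044, 1.598, -0.018, 1.161, -0.05], TCP at [0.282, 0.586, 0.231] pointing down, gripper open.
Joint ranges: [-2.61, 2.61], [-0.41, 2.15], [-1.48, 1.57], [0, 2.5], [-1.57, 4.71], [0.05, 1.97], [-2.85, 2.85]. Speed limits (rad/s): [2.79, 2.79, 3.14, 3.14, 3.14, 3.14, 3.14].

### API

Orientations are given as [roll, pitch, yaw] about the fixed x, y, z axes, in that order (R = Rz(yaw) Ry(pitch) Rx(roll)).
In Python, from station import ctrl gives the robot as it stands.
- The arm moves only by the tool arm_command, never from a script. Its argument "motion" is a list of rows, each an object of numbers: "jaw": the opening, from -1 (shut) to 1 (fully open); "tx", "ty", "tz": the shift along the tool's x, y, z in units of 50 mm (1.0 is 50 mm); "wx", "wy", "wz": the turn, a rotation vector about the tool's x, y, z in rad. In form: [{"jaw": .., "tx": .., "ty": .., "tz": .., "wx": .., "wy": .., "wz": ..}, ...]. A call has exactly 10 rows; each row is the pose to reach, as a shift and turn from the pose commanded when the call began, along the tool's axes at that moment; what a row does not reach only later rows make up. A row lasts 1/8 s, in which the tool goes at most 62.5 mm and 10.7 degrees, less where a joint would pass 70% of its speed; a pose out of reach is approached as far as the arm can. A call with a gripper value outside its range is refused whole. The fingers move at their own pace and stop on an object; "squeeze" is the grip in N (left out, the last holds). Time passes only in rows, so rows that repeat a pose let the fingers close, or fill a call up. It gives the time, the measured TCP pose, the force, the opening and the grip force at its end, in the units of the state.
- ctrl.get_state(): the state, without advancing time (a new reading comes with each control period).
- ctrl.read_camera(name): name is "scene" or "top" or "wrist"; returns the picture (480x640x3 uint8, blue, green, red); there is no depth.
- ctrl.get_calibration(name): a dict with "fx", "fy", "cx", "cy" (pixels), "extrinsics" (4x4, takes a point from world to camera coordinates). Camera axes: x right, y down, z forward; pixel columns grow to the right and rows downward; lengths in m; the calibration is good to about 2 mm. The wrist camera is an equidistant fisheye: a pixel r from the principal point sees the ray r / f radians off the axis. A picture is of the moment at which its call begins: read the wrist's pose just before it. get_calibration takes no time and is no camera call; for the wrist camera it gives the pose at the moment of the call.
- ctrl.close_job(): hands the job in; it is judged then, once.
Trained networks look in the newest picture that a camera, given by its name, has taken for a name from the list of things; names that differ only in an ending like _2 or _b are one class to them, and where a whole thing is asked for, a point or a joint stands for the part that bears it (a point fixed in the world has none). Each returns a list of dicts, best first, with "p" (0 to 1); they miss things now and then, are a little off and sometimes report something else, mostly with a low value. They report only what shows in the picture. A call takes as long as a camera call. They do not tell look-alikes from the thing itself.
- ctrl.trace(camera, thing): "region" (480x640 bool, what is visible of it) and "rect" ([left, top, right, bottom] in pixels, round what is visible of it).
- ctrl.spot_point(camera, thing): "xy" ([column, row] in pixels: a listed point, or the origin of a listed thing).
The state is a dict: "time": time; "joint_pos": joint angles; "joint_vel": joint speeds; "tau": joint torques, N m; "ee_pos": TCP position; "ee_rot": TCP orientation; "force": force on the tool from outside, world axes, zero at the start; "moment": the same for the moment, N m; "finger_gap": finger opening in m; "grip_force": force on a finger pad.
Only numpy, scipy, OpenCV 4.12 (cv2) and the standard library are available. Lean on these libraries where they do the work, as an engineer would, in place of code of your own. Each camera call takes 0.05 s, during which the arm holds its last target. There are 200 camera calls.

## Working session

There is one attempt and no reset: what is moved stays moved. The work goes in short steps, Python scripts to look and compute and a tool call to move; the robot and the scene stay as the last step left them, time stands still between calls to the robot, and variables do not carry over. Pictures are saved under pics/ and viewed, at most 14 in all, crops included, and the job is handed in when it is done.

Besides the shell and the picture viewer there is one more tool, called in YAML: its name, and indented under it one key for each argument. arm_command: Moves the arm, as the interface text tells. Its arguments: {"type":"object","properties":{"motion":{"type":"array"},"squeeze":{"type":"number"}},"required":["motion"]}

```bash
mkdir -p pics; ls
python3 - <<'E'
from station import ctrl
import cv2
for n in("scene","top"):
    im=ctrl.read_camera(n); cv2.imwrite(f"pics/{n}0.png",im)
    c=ctrl.get_calibration(n); print(n,c)
s=ctrl.get_state(); print(s, ctrl.hold_point_z)
E
```

```text
pics
scene {'fx': 487.71786999002313, 'fy': 487.71786999002313, 'cx': 317.3017806284635, 'cy': 247.68402597126698, 'extrinsics': array([[ 0.84649598,  0.53229988, -0.0100691 , -0.32776748],
       [ 0.43178509, -0.69746982, -0.57192437, -0.23893768],
       [-0.31145817,  0.47978399, -0.82024455,  1.24037709],
       [ 0.        ,  0.        ,  0.        ,  1.        ]])}
top {'fx': 585.5887077277232, 'fy': 585.5887077277232, 'cx': 314.01198851954695, 'cy': 238.9472787163698, 'extrinsics': array([[-0.00205919, -0.99984455, -0.01751082, -0.0630444 ],
       [-0.98425266,  0.0051216 , -0.17669315,  0.4515304 ],
       [ 0.17675537,  0.01687123, -0.98411021,  1.50169353],
       [ 0.        ,  0.        ,  0.        ,  1.        ]])}
{'time': 0.1, 'joint_pos': array([-1.21980941,  0.3838032 ,  0.043834  ,  1.59944551, -0.01791264,
        1.16122122, -0.04989485]), 'joint_vel': array([ 0.00023422, -0.00265228,  0.00088333, -0.00345727,  0.00022157,
       -0.00091569, -0.00063115]), 'tau': array([ 2.70294200e-03, -4.34726858e+01,  1.02936856e+00, -2.50453019e+01,
        1.08950483e-02,  5.46259238e-03, -5.36421723e-06]), 'ee_pos': array([0.2816335 , 0.58484203, 0.22996724]), 'ee_rot': array([-3.13911068e+00,  1.19874363e-04,  2.69288782e+00]), 'force': array([-0.04313574, -0.26325831, -0.47757633]), 'moment': array([ 0.01310334,  0.03769421, -0.00435228]), 'grip_force': 0.0, 'finger_gap': 0.08547014903385403} -0.0187
```

View pics/top0.png

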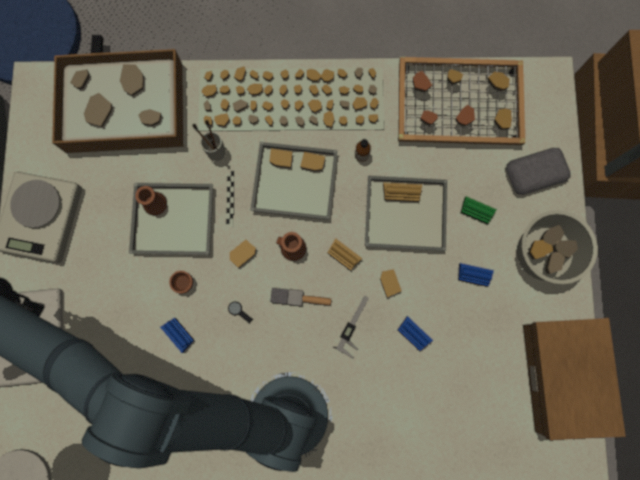

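View pics/scene0.png

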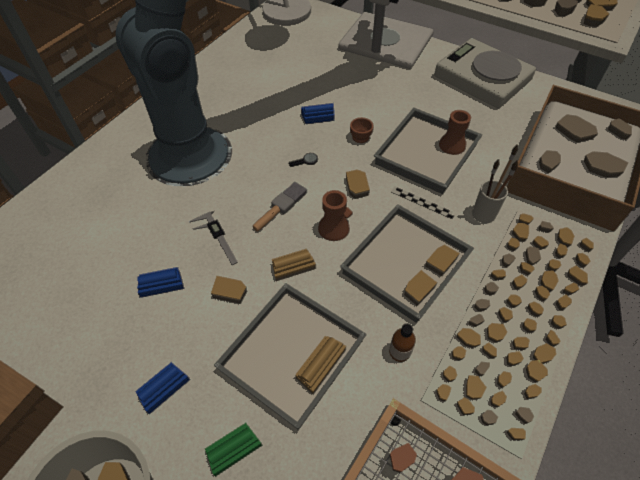

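The top view shows:
- **Trays:** pottery tray (172,220), plaster tray (295,180) and moulding tray (405,213).
- **Finds:** slabs at (243,253) and (391,284), jug neck (291,244), moulding (345,254) and pot base (181,282).
- **Bystanders:** brush pot (212,145) and bottle (363,148).

What could be confused with the moulding: blue at (177,335), (415,333) and (475,273), green at (478,209), and the fixed ochre one at (402,192). I choose the loose ochre one at (345,254). The other jug, at (150,200), is the fixed one in the tray. The loose jug, with the handle, is at (291,244).

```bash
cat > h.py <<'E'
from station import ctrl
import numpy as np, cv2
from scipy.optimize import minimize
from scipy.spatial.transform import Rotation as R
def proj(n,P,c=None):
    c=c or ctrl.get_calibration(n); q=np.c_[P,np.ones(len(P))]@c["extrinsics"].T
    return np.c_[c["fx"]*q[:,0]/q[:,2]+c["cx"],c["fy"]*q[:,1]/q[:,2]+c["cy"]]
def ray(n,uv,z):
    c=ctrl.get_calibration(n);E=c["extrinsics"];d=E[:3,:3].T@[(uv[0]-c["cx"])/c["fx"],(uv[1]-c["cy"])/c["fy"],1]
    o=-E[:3,:3].T@E[:3,3]; return o+d*(z-o[2])/d[2]
def box(l,w,z0,z1): return [np.array([[sx*l/2,sy*w/2,z] for sx in(-1,1) for sy in(-1,1) for z in(z0,z1)])]
def rev(prof):
    a=np.linspace(0,2*np.pi,24,endpoint=False)
    return [np.array([[r*np.cos(t),r*np.sin(t),z] for t in a for r,z in((r0,z0),(r1,z1))]) for (r0,z0),(r1,z1) in zip(prof,prof[1:])]
M=dict(slab_large=box(.074,.046,0,.022),slab_small=box(.068,.042,0,.022),
 moulding=box(.09,.044,0,.02)+box(.09,.032,.02,.029)+box(.09,.02,.029,.039),
 jug_neck=rev([(.036,0),(.034,.02),(.0215,.055),(.026,.075),(.026,.1)])+[np.array([[x,y,z] for x in(-.009,.009) for y in(.02,.048) for z in(.02,.042)])],
 pot_base=rev([(.023,0),(.03,.024),(.03,.04)]),
 tray=box(.185,.205,0,.03), bottle=rev([(.021,0),(.021,.07),(.01,.105)]), brush_pot=rev([(.029,0),(.029,.09)]))
S=4
def sil(n,parts,p,c):
    m=np.zeros((480*2,640*2),np.uint8); Rz=R.from_euler("z",p[2]).as_matrix()
    for P in parts:
        uv=proj(n,P@Rz.T+[p[0],p[1],p[3] if len(p)>3 else 0],c)
        cv2.fillConvexPoly(m,cv2.convexHull(np.round((uv*2+.5)*16).astype(np.int32)),255,cv2.LINE_AA,4)
    return m.astype(np.float32)/255
def fit(parts,regs,p0,z=0):
    cs={n:ctrl.get_calibration(n) for n in regs}
    rr={n:cv2.resize(r.astype(np.float32),None,fx=2,fy=2,interpolation=cv2.INTER_LINEAR) for n,r in regs.items()}
    def cost(p):
        e=0
        for n,r in rr.items():
            m=sil(n,parts,[*p,z],cs[n]); e+=1-np.minimum(m,r).sum()/np.maximum(m,r).sum()
        return e/len(rr)
    best=None
    for y in p0[2] if np.ndim(p0[2]) else [p0[2]]:
        s=np.array([p0[0],p0[1],y]); o=minimize(cost,s,method="Nelder-Mead",options=dict(initial_simplex=np.array([s,s+[.008,0,0],s+[0,.008,0],s+[0,0,.25]]),maxfev=150))
        if best is None or o.fun<best.fun: best=o
    return best.x,best.fun
def hull(r):
    k,_=cv2.findContours(r.astype(np.uint8),0,2); k=cv2.convexHull(np.vstack(k)); m=np.zeros(r.shape,np.uint8); cv2.fillConvexPoly(m,k,1); return m
E
python3 - <<'E'
from h import *
import pickle
top=ctrl.read_camera("top");sc=ctrl.read_camera("scene")
near=dict(slab_large=None,slab_small=None,moulding=(345,254),jug_neck=(291,244),pot_base=(181,282),tray_plaster=(295,180),tray_pottery=(172,220),tray_moulding=(405,213),bottle=(363,148),brush_pot=(212,145))
out={}
for t,px in near.items():
    for n in("top","scene"):
        L=ctrl.trace(n,t); out[t,n]=L
        print(t,n,[(round(d["p"],2),[int(v) for v in d["rect"]]) for d in L if d["p"]>.1])
pickle.dump(out,open("tr.pkl","wb"))
cv2.imwrite("pics/crop1.png",np.hstack([cv2.resize(top[220:310,160:420],(520,360)[:1]+(180,)),]).repeat(1,0) if 0 else cv2.resize(top[220:310,150:420],None,fx=2.9,fy=2.9,interpolation=cv2.INTER_CUBIC))
E
```

```text
slab_large top [(0.85, [230, 236, 257, 270]), (0.59, [132, 182, 214, 253])]
slab_large scene [(0.97, [344, 167, 370, 197])]
slab_small top [(0.89, [378, 267, 402, 297])]
slab_small scene [(0.92, [209, 271, 244, 305])]
moulding top [(0.89, [329, 239, 361, 268]), (0.82, [459, 262, 496, 288]), (0.8, [398, 315, 431, 353]), (0.8, [463, 196, 495, 220]), (0.76, [164, 317, 195, 355])]
moulding scene [(0.92, [136, 362, 189, 412]), (0.91, [204, 423, 259, 476]), (0.85, [137, 265, 185, 296]), (0.78, [303, 103, 335, 122]), (0.62, [350, 118, 374, 142]), (0.57, [271, 248, 313, 284])]
jug_neck top [(0.88, [277, 231, 308, 256])]
jug_neck scene [(0.67, [317, 194, 353, 241])]
pot_base top [(0.71, [169, 269, 195, 294])]
pot_base scene [(0.6, [350, 116, 372, 141])]
tray_plaster top [(0.69, [250, 139, 341, 221])]
tray_plaster scene [(0.9, [344, 206, 474, 323])]
tray_pottery top [(0.82, [131, 183, 213, 256])]
tray_pottery scene [(0.9, [373, 106, 483, 194])]
tray_moulding top [(0.61, [364, 174, 447, 253]), (0.61, [230, 239, 256, 269])]
tray_moulding scene [(0.75, [214, 284, 365, 430])]
bottle top [(0.62, [354, 138, 372, 159])]
bottle scene [(0.75, [387, 326, 416, 359]), (0.15, [320, 193, 354, 243])]
brush_pot top [(0.78, [192, 118, 228, 159])]
brush_pot scene [(0.81, [472, 147, 516, 225])]
```

View pics/crop1.png

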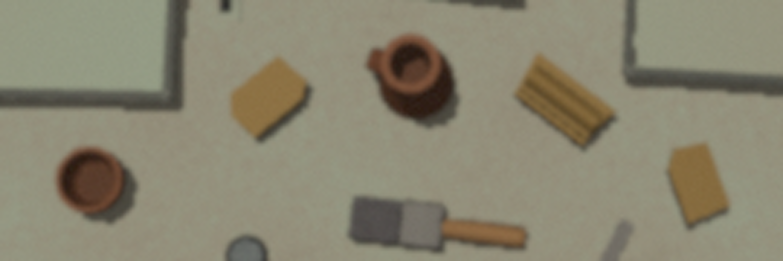

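The crop shows the pot base on the left, a slab at about (243,253), the jug neck with its stub pointing to image left, the ochre moulding, and the second slab at about (391,284). My choices hold. Next I fit the poses.

Run:
```python
from h import *
import pickle
T=pickle.load(open("tr.pkl","rb")); res={}
pick={('moulding','scene'):(292,264)}
ov=cv2.imread("pics/top0.png"); ov=cv2.resize(ov,None,fx=2,fy=2); 
for t in dict.fromkeys(k[0] for k in T):
    regs={}
    for n in("top","scene"):
        L=T[t,n]; d=L[0]
        if (t,n) in pick: d=min(L,key=lambda d:np.hypot(*(np.array([(d["rect"][0]+d["rect"][2])/2,(d["rect"][1]+d["rect"][3])/2])-pick[t,n])))
        regs[n]=d["region"]
    model=M["tray" if "tray" in t else t]; m=regs["top"]
    if "tray" in t: regs={n:hull(r) for n,r in regs.items()}
    ys,xs=np.nonzero(regs["top"]); c=ray("top",(xs.mean(),ys.mean()),.015)
    y0=[0] if "tray" in t else ([0] if t in("pot_base","bottle","brush_pot") else np.arange(-1.5,1.6,.6) if t!="jug_neck" else np.arange(-3,3,1.))
    rs=[fit(model,{n:regs[n] for n in ns},(c[0],c[1],y0)) for ns in(("top","scene"),("top",),("scene",))]
    print(t,*[(np.round(p,4).tolist(),round(f,3)) for p,f in rs]); res[t]=rs[0][0]
    s=sil("top",model,[*rs[0][0],0],ctrl.get_calibration("top"))>.5
    k,_=cv2.findContours(s.astype(np.uint8),0,2); cv2.drawContours(ov,k,-1,(255,0,255),1)
cv2.imwrite("pics/ov.png",ov[220:680,230:930]); pickle.dump(res,open("res.pkl","wb"))
```

```text
slab_large ([0.4196, 0.128, 2.2244], np.float64(0.172)) ([0.4195, 0.1271, -0.8459], np.float64(0.163)) ([0.418, 0.1302, 2.2128], np.float64(0.174))
slab_small ([0.3392, -0.2635, -2.8167], np.float64(0.146)) ([0.3382, -0.264, 0.3167], np.float64(0.131)) ([0.3399, -0.264, 0.2891], np.float64(0.158))
moulding ([0.4151, -0.1424, 0.9237], np.float64(0.175)) ([0.4149, -0.144, 0.9261], np.float64(0.196)) ([0.4138, -0.1438, 0.9088], np.float64(0.153))
jug_neck ([0.4361, -0.0086, -0.3867], np.float64(0.086)) ([0.4364, -0.0083, -0.4113], np.float64(0.086)) ([0.436, -0.0087, -0.2288], np.float64(0.072))
pot_base ([0.3419, 0.2845, 0.05], np.float64(0.069)) ([0.3424, 0.2846, 0.3287], np.float64(0.067)) ([0.3413, 0.2848, 0.1704], np.float64(0.068))
tray_plaster ([0.6185, -0.0102, -0.1173], np.float64(0.068)) ([0.6196, -0.0093, -0.1155], np.float64(0.072)) ([0.6179, -0.0107, -0.1222], np.float64(0.063))
tray_pottery ([0.5142, 0.321, -0.0293], np.float64(0.095)) ([0.5153, 0.3206, -0.0212], np.float64(0.041)) ([0.5125, 0.3203, -0.0449], np.float64(0.145))
tray_moulding ([0.5253, -0.3098, -0.0621], np.float64(0.059)) ([0.5268, -0.313, -0.0528], np.float64(0.068)) ([0.5246, -0.3096, -0.0588], np.float64(0.048))
bottle ([0.696, -0.198, 0.075], np.float64(0.137)) ([0.6962, -0.1979, 0.0097], np.float64(0.106)) ([0.6957, -0.1969, 0.0046], np.float64(0.167))
brush_pot ([0.7094, 0.2089, 0.43], np.float64(0.243)) ([0.7101, 0.208, 0.35], np.float64(0.205)) ([0.7078, 0.2132, 0.2199], np.float64(0.264))
```

View pics/ov.png

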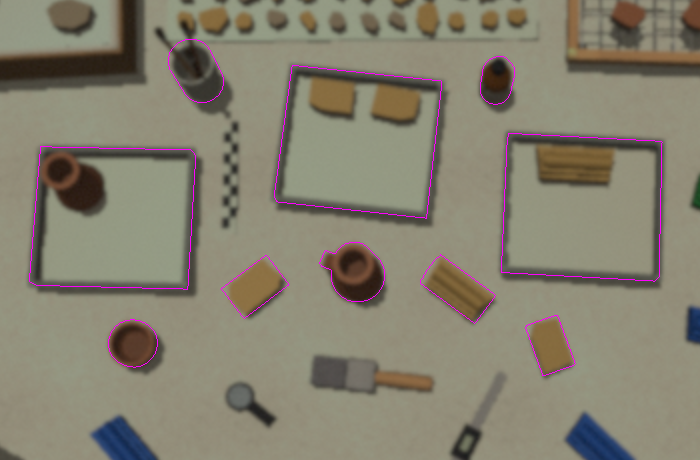

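The overlay outlines (magenta) sit on every item, and both cameras agree to within about 3 mm. Next, a planning helper that turns world targets into tool-frame rows.

```bash
cat > plan.py <<'E'
import sys,json
from h import *
def plan(*wps):
    s=ctrl.get_state(); A=R.from_euler("xyz",s["ee_rot"])
    print("t %.2f"%s["time"],"pos",np.round(s["ee_pos"],4),"rot",np.round(s["ee_rot"],3),"gap %.4f grip %.1f"%(s["finger_gap"],s["grip_force"]),"F",np.round(s["force"],1),"q7 %.2f"%s["joint_pos"][6])
    for x,y,z,yaw in wps:
        yaw=s["ee_rot"][2]+(yaw-s["ee_rot"][2]+np.pi/2)%np.pi-np.pi/2
        d=A.inv().apply(np.array([x,y,z])-s["ee_pos"])/.05
        w=(A.inv()*R.from_euler("xyz",[np.pi,0,yaw])).as_rotvec()
        print((x,y,z,round(yaw,3)),"t",np.round(d,2),"w",np.round(w,2))
def inT(t,x,y):
    import pickle
    p=pickle.load(open("res.pkl","rb"))[t]; c,s=np.cos(p[2]),np.sin(p[2]); return p[0]+x*c-y*s,p[1]+x*s+y*c,p[2]
E
python3 -c "
from plan import *
plan((.436,-.0086,.2,1.57),(.436,-.0086,.068,1.57))
w=ctrl.get_calibration('wrist')['extrinsics'];print('wristcam in tool',R.from_euler('xyz',ctrl.get_state()['ee_rot']).inv().apply(-w[:3,:3].T@w[:3,3]-ctrl.get_state()['ee_pos']))
"
```

```text
t 1.20 pos [0.282  0.5856 0.2313] rot [-3.142 -0.     2.693] gap 0.0854 grip 0.0 F [ 0.4 -0.7  0.3] q7 -0.05
(0.436, -0.0086, 0.2, np.float64(1.57)) t [-7.93 -9.37  0.63] w [-0.   -0.    1.12]
(0.436, -0.0086, 0.068, np.float64(1.57)) t [-7.93 -9.37  3.27] w [-0.   -0.    1.12]
wristcam in tool [ 0.08047564  0.00056507 -0.14172645]
```

arm_command:
  motion:
    - {"jaw": 1, "tx": -0.8, "ty": -0.94, "tz": 0.1, "wz": 0.12}
    - {"jaw": 1, "tx": -1.6, "ty": -1.9, "tz": 0.2, "wz": 0.25}
    - {"jaw": 1, "tx": -2.5, "ty": -3.0, "tz": 0.3, "wz": 0.4}
    - {"jaw": 1, "tx": -3.4, "ty": -4.0, "tz": 0.4, "wz": 0.55}
    - {"jaw": 1, "tx": -4.2, "ty": -5.0, "tz": 0.5, "wz": 0.7}
    - {"jaw": 1, "tx": -5.1, "ty": -6.0, "tz": 0.6, "wz": 0.8}
    - {"jaw": 1, "tx": -6.0, "ty": -7.1, "tz": 0.63, "wz": 0.9}
    - {"jaw": 1, "tx": -6.8, "ty": -8.0, "tz": 0.63, "wz": 1.0}
    - {"jaw": 1, "tx": -7.4, "ty": -8.8, "tz": 0.63, "wz": 1.1}
    - {"jaw": 1, "tx": -7.93, "ty": -9.37, "tz": 0.63, "wz": 1.12}
  squeeze: 30

```text
invalid input at $.motion[0]: expected keys jaw, tx, ty, tz, wx, wy, wz
```

```bash
python3 -c "
from plan import *
plan((.436,-.0086,.068,1.57))"
```

```text
t 1.20 pos [0.282  0.5856 0.2313] rot [-3.142 -0.     2.693] gap 0.0854 grip 0.0 F [ 0.4 -0.7  0.3] q7 -0.05
(0.436, -0.0086, 0.068, np.float64(1.57)) t [-7.93 -9.37  3.27] w [-0.   -0.    1.12]
```

arm_command:
  motion:
    - {"jaw": 1, "tx": -4, "ty": -4.7, "tz": 0.3, "wx": 0, "wy": 0, "wz": 0.6}
    - {"jaw": 1, "tx": -4, "ty": -4.7, "tz": 0.3, "wx": 0, "wy": 0, "wz": 0.6}
    - {"jaw": 1, "tx": -4, "ty": -4.7, "tz": 0.3, "wx": 0, "wy": 0, "wz": 0.6}
    - {"jaw": 1, "tx": -4, "ty": -4.7, "tz": 0.3, "wx": 0, "wy": 0, "wz": 0.6}
    - {"jaw": 1, "tx": -7.93, "ty": -9.37, "tz": 0.63, "wx": 0, "wy": 0, "wz": 1.12}
    - {"jaw": 1, "tx": -7.93, "ty": -9.37, "tz": 0.63, "wx": 0, "wy": 0, "wz": 1.12}
    - {"jaw": 1, "tx": -7.93, "ty": -9.37, "tz": 0.63, "wx": 0, "wy": 0, "wz": 1.12}
    - {"jaw": 1, "tx": -7.93, "ty": -9.37, "tz": 0.63, "wx": 0, "wy": 0, "wz": 1.12}
    - {"jaw": 1, "tx": -7.93, "ty": -9.37, "tz": 0.63, "wx": 0, "wy": 0, "wz": 1.12}
    - {"jaw": 1, "tx": -7.93, "ty": -9.37, "tz": 0.63, "wx": 0, "wy": 0, "wz": 1.12}
  squeeze: 30

```text
time: 2.45
ee_pos: [0.4364, -0.011, 0.2002]
ee_rot: [3.14, -0.001, 1.571]
force: [1.2, 0.7, -0.9]
finger_gap: 0.0855
grip_force: 0.0
```

```bash
python3 -c "
from plan import *
plan((.436,-.0086,.068,1.57))"
```

```text
t 2.45 pos [ 0.4364 -0.011   0.2002] rot [ 3.140e+00 -1.000e-03  1.571e+00] gap 0.0855 grip 0.0 F [ 1.2  0.7 -0.9] q7 -0.07
(0.436, -0.0086, 0.068, np.float64(1.57)) t [ 0.04 -0.01  2.64] w [ 0. -0.  0.]
```

arm_command:
  motion:
    - {"jaw": 1, "tx": 0, "ty": 0, "tz": 1.2, "wx": 0, "wy": 0, "wz": 0}
    - {"jaw": 1, "tx": 0, "ty": 0, "tz": 2.2, "wx": 0, "wy": 0, "wz": 0}
    - {"jaw": 1, "tx": 0, "ty": 0, "tz": 2.64, "wx": 0, "wy": 0, "wz": 0}
    - {"jaw": 1, "tx": 0, "ty": 0, "tz": 2.64, "wx": 0, "wy": 0, "wz": 0}
    - {"jaw": 0.1, "tx": 0, "ty": 0, "tz": 2.64, "wx": 0, "wy": 0, "wz": 0}
    - {"jaw": 0.1, "tx": 0, "ty": 0, "tz": 2.64, "wx": 0, "wy": 0, "wz": 0}
    - {"jaw": 0.0, "tx": 0, "ty": 0, "tz": 2.64, "wx": 0, "wy": 0, "wz": 0}
    - {"jaw": -0.2, "tx": 0, "ty": 0, "tz": 2.64, "wx": 0, "wy": 0, "wz": 0}
    - {"jaw": -0.4, "tx": 0, "ty": 0, "tz": 2.64, "wx": 0, "wy": 0, "wz": 0}
    - {"jaw": -0.4, "tx": 0, "ty": 0, "tz": 2.64, "wx": 0, "wy": 0, "wz": 0}
  squeeze: 35

```text
time: 3.7
ee_pos: [0.4373, -0.0081, 0.0694]
ee_rot: [3.139, -0.002, 1.573]
force: [-0.7, -0.2, 5.4]
finger_gap: 0.0511
grip_force: 35.6
```

```bash
python3 -c "
from plan import *
x,y,_=inT('tray_pottery',.038,-.045)
plan((.436,-.0086,.18,1.57),(x,y,.18,1.57),(x,y,.079,1.57))"
```

```text
t 3.70 pos [ 0.4373 -0.0081  0.0694] rot [ 3.139e+00 -2.000e-03  1.573e+00] gap 0.0511 grip 35.6 F [-0.7 -0.2  5.4] q7 0.14
(0.436, -0.0086, 0.18, np.float64(1.57)) t [-0.01 -0.02 -2.21] w [ 0. -0.  0.]
(np.float64(0.5509043431264633), np.float64(0.2749017570116271), 0.18, np.float64(1.57)) t [ 5.66  2.29 -2.2 ] w [ 0. -0.  0.]
(np.float64(0.5509043431264633), np.float64(0.2749017570116271), 0.079, np.float64(1.57)) t [ 5.66  2.28 -0.18] w [ 0. -0.  0.]
```

arm_command:
  motion:
    - {"jaw": -0.4, "tx": 0, "ty": 0, "tz": -0.6, "wx": 0, "wy": 0, "wz": 0}
    - {"jaw": -0.4, "tx": 0, "ty": 0, "tz": -1.5, "wx": 0, "wy": 0, "wz": 0}
    - {"jaw": -0.4, "tx": 0.3, "ty": 0.1, "tz": -2.2, "wx": 0, "wy": 0, "wz": 0}
    - {"jaw": -0.4, "tx": 1.2, "ty": 0.5, "tz": -2.2, "wx": 0, "wy": 0, "wz": 0}
    - {"jaw": -0.4, "tx": 2.2, "ty": 0.9, "tz": -2.2, "wx": 0, "wy": 0, "wz": 0}
    - {"jaw": -0.4, "tx": 3.2, "ty": 1.3, "tz": -2.2, "wx": 0, "wy": 0, "wz": 0}
    - {"jaw": -0.4, "tx": 4.2, "ty": 1.7, "tz": -2.2, "wx": 0, "wy": 0, "wz": 0}
    - {"jaw": -0.4, "tx": 5.1, "ty": 2.1, "tz": -2.2, "wx": 0, "wy": 0, "wz": 0}
    - {"jaw": -0.4, "tx": 5.66, "ty": 2.28, "tz": -1.8, "wx": 0, "wy": 0, "wz": 0}
    - {"jaw": -0.4, "tx": 5.66, "ty": 2.28, "tz": -1.0, "wx": 0, "wy": 0, "wz": 0}

```text
time: 4.95
ee_pos: [0.5515, 0.281, 0.1199]
ee_rot: [3.135, -0.006, 1.579]
force: [0.3, -0.4, -3.0]
finger_gap: 0.0508
grip_force: 37.5
```

Run:
```python
from plan import *
plan((.5509,.2749,.080,1.573))
cv2.imwrite("pics/s1.png",ctrl.read_camera("scene")[60:300,260:560].repeat(2,0).repeat(2,1))
```

```text
t 4.95 pos [0.5515 0.281  0.1199] rot [ 3.135 -0.006  1.579] gap 0.0508 grip 37.5 F [ 0.3 -0.4 -3. ] q7 -0.32
(0.5509, 0.2749, 0.08, np.float64(1.573)) t [-0.13 -0.02  0.8 ] w [ 0.01 -0.01  0.01]
```

View pics/s1.png

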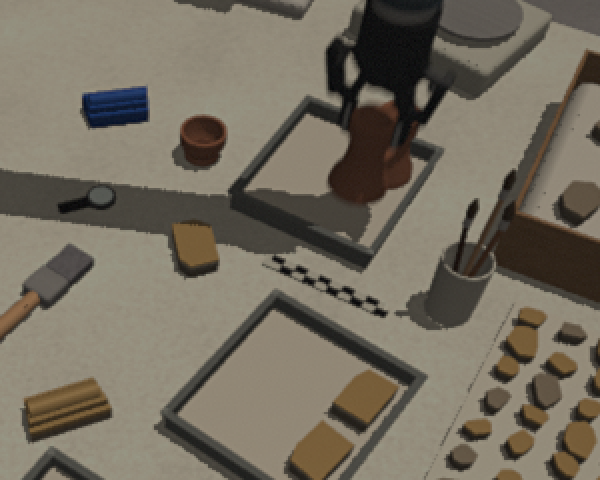

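The jug hangs upright in the gripper over the tray, clear of the fixed jug. I lower it now.

arm_command:
  motion:
    - {"jaw": -0.4, "tx": 0, "ty": 0, "tz": 0.3, "wx": 0, "wy": 0, "wz": 0}
    - {"jaw": -0.4, "tx": 0, "ty": 0, "tz": 0.5, "wx": 0, "wy": 0, "wz": 0}
    - {"jaw": -0.4, "tx": 0, "ty": 0, "tz": 0.65, "wx": 0, "wy": 0, "wz": 0}
    - {"jaw": -0.4, "tx": 0, "ty": 0, "tz": 0.72, "wx": 0, "wy": 0, "wz": 0}
    - {"jaw": -0.4, "tx": 0, "ty": 0, "tz": 0.76, "wx": 0, "wy": 0, "wz": 0}
    - {"jaw": -0.4, "tx": 0, "ty": 0, "tz": 0.78, "wx": 0, "wy": 0, "wz": 0}
    - {"jaw": -0.4, "tx": 0, "ty": 0, "tz": 0.79, "wx": 0, "wy": 0, "wz": 0}
    - {"jaw": -0.4, "tx": 0, "ty": 0, "tz": 0.79, "wx": 0, "wy": 0, "wz": 0}
    - {"jaw": -0.4, "tx": 0, "ty": 0, "tz": 0.79, "wx": 0, "wy": 0, "wz": 0}
    - {"jaw": -0.4, "tx": 0, "ty": 0, "tz": 0.79, "wx": 0, "wy": 0, "wz": 0}

```text
time: 6.25
ee_pos: [0.5498, 0.275, 0.0796]
ee_rot: [3.141, -0.001, 1.573]
force: [-2.8, -0.2, 4.8]
finger_gap: 0.0509
grip_force: 38.1
```

arm_command:
  motion:
    - {"jaw": 0.4, "tx": 0, "ty": 0, "tz": 0, "wx": 0, "wy": 0, "wz": 0}
    - {"jaw": 0.7, "tx": 0, "ty": 0, "tz": 0, "wx": 0, "wy": 0, "wz": 0}
    - {"jaw": 0.7, "tx": 0, "ty": 0, "tz": 0, "wx": 0, "wy": 0, "wz": 0}
    - {"jaw": 0.7, "tx": 0, "ty": 0, "tz": 0, "wx": 0, "wy": 0, "wz": 0}
    - {"jaw": 0.7, "tx": 0, "ty": 0, "tz": -0.4, "wx": 0, "wy": 0, "wz": 0}
    - {"jaw": 0.7, "tx": 0, "ty": 0, "tz": -1.4, "wx": 0, "wy": 0, "wz": 0}
    - {"jaw": 0.9, "tx": 0, "ty": 0, "tz": -2.4, "wx": 0, "wy": 0, "wz": 0}
    - {"jaw": 1, "tx": 0, "ty": -0.7, "tz": -2.4, "wx": 0, "wy": 0, "wz": -0.1}
    - {"jaw": 1, "tx": 0, "ty": -1.7, "tz": -2.4, "wx": 0, "wy": 0, "wz": -0.28}
    - {"jaw": 1, "tx": 0, "ty": -2.7, "tz": -2.4, "wx": 0, "wy": 0, "wz": -0.45}

```text
time: 7.5
ee_pos: [0.4139, 0.2745, 0.1999]
ee_rot: [3.139, -0.001, 2.027]
force: [-0.6, 0.8, -1.1]
finger_gap: 0.0853
grip_force: 0.0
```

Run:
```python
from plan import *
ctrl.read_camera("top");ctrl.read_camera("scene")
for n in("top","scene"):
    L=ctrl.trace(n,"jug_neck"); print(n,[(round(d["p"],2),[int(v) for v in d["rect"]]) for d in L])
    g=min(L,key=lambda d:np.abs(np.mean(np.array(d["rect"]).reshape(2,2),0)-proj(n,np.array([[.551,.275,.06]]))[0]).sum())
    print(fit(M["jug_neck"],{n:g["region"]},(.551,.275,[-1,-.4,.2])))
plan((.3419,.2845,.15,3.11),(.3419,.2845,.012,3.11))
```

```text
top [(0.79, [169, 187, 202, 218])]
(array([ 0.55111323,  0.27738734, -0.70387418]), np.float64(0.07748734951019287))
scene [(0.57, [419, 130, 453, 177])]
(array([ 0.54578089,  0.28480621, -0.23869683]), np.float64(0.06568670272827148))
t 7.70 pos [0.4143 0.2748 0.1996] rot [ 3.139e+00 -1.000e-03  2.023e+00] gap 0.0853 grip 0.0 F [ 0.8 -0.4  0.6] q7 -0.16
(0.3419, 0.2845, 0.15, np.float64(3.11)) t [ 0.81 -1.22  0.99] w [ 0.   -0.   -1.09]
(0.3419, 0.2845, 0.012, np.float64(3.11)) t [ 0.8  -1.23  3.75] w [ 0.   -0.   -1.09]
```

arm_command:
  motion:
    - {"jaw": 1, "tx": 0.8, "ty": -1.23, "tz": 0.6, "wx": 0, "wy": 0, "wz": -0.18}
    - {"jaw": 1, "tx": 0.8, "ty": -1.23, "tz": 1.0, "wx": 0, "wy": 0, "wz": -0.36}
    - {"jaw": 1, "tx": 0.8, "ty": -1.23, "tz": 1.0, "wx": 0, "wy": 0, "wz": -0.54}
    - {"jaw": 1, "tx": 0.8, "ty": -1.23, "tz": 1.0, "wx": 0, "wy": 0, "wz": -0.72}
    - {"jaw": 1, "tx": 0.8, "ty": -1.23, "tz": 1.0, "wx": 0, "wy": 0, "wz": -0.9}
    - {"jaw": 1, "tx": 0.8, "ty": -1.23, "tz": 1.0, "wx": 0, "wy": 0, "wz": -1.09}
    - {"jaw": 1, "tx": 0.8, "ty": -1.23, "tz": 1.8, "wx": 0, "wy": 0, "wz": -1.09}
    - {"jaw": 1, "tx": 0.8, "ty": -1.23, "tz": 2.8, "wx": 0, "wy": 0, "wz": -1.09}
    - {"jaw": 1, "tx": 0.8, "ty": -1.23, "tz": 3.5, "wx": 0, "wy": 0, "wz": -1.09}
    - {"jaw": 1, "tx": 0.8, "ty": -1.23, "tz": 3.78, "wx": 0, "wy": 0, "wz": -1.09}

```text
time: 8.95
ee_pos: [0.343, 0.2829, 0.008]
ee_rot: [-3.14, 0.0, 3.11]
force: [0.4, -0.9, 0.7]
finger_gap: 0.0855
grip_force: 0.0
```

arm_command:
  motion:
    - {"jaw": 1, "tx": 0, "ty": 0, "tz": 0, "wx": 0, "wy": 0, "wz": 0}
    - {"jaw": 0.3, "tx": 0, "ty": 0, "tz": 0, "wx": 0, "wy": 0, "wz": 0}
    - {"jaw": 0.1, "tx": 0, "ty": 0, "tz": 0, "wx": 0, "wy": 0, "wz": 0}
    - {"jaw": 0, "tx": 0, "ty": 0, "tz": 0, "wx": 0, "wy": 0, "wz": 0}
    - {"jaw": 0, "tx": 0, "ty": 0, "tz": 0, "wx": 0, "wy": 0, "wz": 0}
    - {"jaw": 0, "tx": 0, "ty": 0, "tz": 0, "wx": 0, "wy": 0, "wz": 0}
    - {"jaw": 0, "tx": 0, "ty": 0, "tz": 0, "wx": 0, "wy": 0, "wz": 0}
    - {"jaw": 0, "tx": 0, "ty": 0, "tz": 0, "wx": 0, "wy": 0, "wz": 0}
    - {"jaw": 0, "tx": 0, "ty": 0, "tz": 0, "wx": 0, "wy": 0, "wz": 0}
    - {"jaw": 0, "tx": 0, "ty": 0, "tz": 0, "wx": 0, "wy": 0, "wz": 0}
  squeeze: 25

```text
time: 10.2
ee_pos: [0.343, 0.2847, 0.0109]
ee_rot: [3.139, 0.002, 3.113]
force: [0.6, -0.8, 6.3]
finger_gap: 0.0585
grip_force: 27.1
```

Run:
```python
from plan import *
x,y,_=inT('tray_pottery',-.048,.005)
plan((x,y,.09,3.11),(x,y,.022,3.11))
```

```text
t 10.20 pos [0.343  0.2847 0.0109] rot [3.139e+00 2.000e-03 3.113e+00] gap 0.0585 grip 27.1 F [ 0.6 -0.8  6.3] q7 0.91
(np.float64(0.466408344169688), np.float64(0.3274034347019317), 0.09, np.float64(3.11)) t [-2.45  0.93 -1.57] w [0. 0. 0.]
(np.float64(0.466408344169688), np.float64(0.3274034347019317), 0.022, np.float64(3.11)) t [-2.44  0.92 -0.21] w [0. 0. 0.]
```

arm_command:
  motion:
    - {"jaw": 0, "tx": 0, "ty": 0, "tz": -0.6, "wx": 0, "wy": 0, "wz": 0}
    - {"jaw": 0, "tx": 0, "ty": 0, "tz": -1.5, "wx": 0, "wy": 0, "wz": 0}
    - {"jaw": 0, "tx": -0.7, "ty": 0.25, "tz": -1.57, "wx": 0, "wy": 0, "wz": 0}
    - {"jaw": 0, "tx": -1.6, "ty": 0.6, "tz": -1.57, "wx": 0, "wy": 0, "wz": 0}
    - {"jaw": 0, "tx": -2.45, "ty": 0.92, "tz": -1.57, "wx": 0, "wy": 0, "wz": 0}
    - {"jaw": 0, "tx": -2.45, "ty": 0.92, "tz": -1.3, "wx": 0, "wy": 0, "wz": 0}
    - {"jaw": 0, "tx": -2.45, "ty": 0.92, "tz": -0.8, "wx": 0, "wy": 0, "wz": 0}
    - {"jaw": 0, "tx": -2.45, "ty": 0.92, "tz": -0.45, "wx": 0, "wy": 0, "wz": 0}
    - {"jaw": 0, "tx": -2.45, "ty": 0.92, "tz": -0.3, "wx": 0, "wy": 0, "wz": 0}
    - {"jaw": 0, "tx": -2.45, "ty": 0.92, "tz": -0.22, "wx": 0, "wy": 0, "wz": 0}

```text
time: 11.45
ee_pos: [0.4642, 0.3256, 0.0209]
ee_rot: [-3.14, -0.003, 3.113]
force: [-7.1, -4.6, 21.9]
finger_gap: 0.0588
grip_force: 30.1
```

arm_command:
  motion:
    - {"jaw": 0, "tx": 0, "ty": 0, "tz": 0.02, "wx": 0, "wy": 0, "wz": 0}
    - {"jaw": 0, "tx": 0, "ty": 0, "tz": 0.02, "wx": 0, "wy": 0, "wz": 0}
    - {"jaw": 0, "tx": 0, "ty": 0, "tz": 0.02, "wx": 0, "wy": 0, "wz": 0}
    - {"jaw": 0, "tx": 0, "ty": 0, "tz": 0.02, "wx": 0, "wy": 0, "wz": 0}
    - {"jaw": 0, "tx": 0, "ty": 0, "tz": 0.02, "wx": 0, "wy": 0, "wz": 0}
    - {"jaw": 0, "tx": 0, "ty": 0, "tz": 0.02, "wx": 0, "wy": 0, "wz": 0}
    - {"jaw": 0, "tx": 0, "ty": 0, "tz": 0.02, "wx": 0, "wy": 0, "wz": 0}
    - {"jaw": 0, "tx": 0, "ty": 0, "tz": 0.02, "wx": 0, "wy": 0, "wz": 0}
    - {"jaw": 0, "tx": 0, "ty": 0, "tz": 0.02, "wx": 0, "wy": 0, "wz": 0}
    - {"jaw": 0, "tx": 0, "ty": 0, "tz": 0.02, "wx": 0, "wy": 0, "wz": 0}

```text
time: 12.7
ee_pos: [0.4643, 0.3256, 0.021]
ee_rot: [-3.141, -0.003, 3.113]
force: [-4.8, -3.3, 9.6]
finger_gap: 0.0592
grip_force: 28.9
```

arm_command:
  motion:
    - {"jaw": 0.7, "tx": 0, "ty": 0, "tz": 0, "wx": 0, "wy": 0, "wz": 0}
    - {"jaw": 0.9, "tx": 0, "ty": 0, "tz": 0, "wx": 0, "wy": 0, "wz": 0}
    - {"jaw": 0.9, "tx": 0, "ty": 0, "tz": 0, "wx": 0, "wy": 0, "wz": 0}
    - {"jaw": 0.9, "tx": 0, "ty": 0, "tz": -0.3, "wx": 0, "wy": 0, "wz": 0}
    - {"jaw": 0.9, "tx": 0, "ty": 0, "tz": -1.2, "wx": 0, "wy": 0, "wz": 0}
    - {"jaw": 0.9, "tx": 0, "ty": 0, "tz": -2.2, "wx": 0, "wy": 0, "wz": 0}
    - {"jaw": 1, "tx": 0.2, "ty": -1, "tz": -2.6, "wx": 0, "wy": 0, "wz": 0.18}
    - {"jaw": 1, "tx": 0.5, "ty": -2, "tz": -2.6, "wx": 0, "wy": 0, "wz": 0.36}
    - {"jaw": 1, "tx": 0.7, "ty": -3, "tz": -2.6, "wx": 0, "wy": 0, "wz": 0.54}
    - {"jaw": 1, "tx": 0.9, "ty": -3.9, "tz": -2.6, "wx": 0, "wy": 0, "wz": 0.72}

```text
time: 13.95
ee_pos: [0.4147, 0.1307, 0.1502]
ee_rot: [3.14, -0.0, 2.386]
force: [0.3, 0.2, -0.4]
finger_gap: 0.0852
grip_force: 0.0
```

Run:
```python
from plan import *
ctrl.read_camera("top");cv2.imwrite("pics/sc2.png",ctrl.read_camera("scene")[60:300,260:560].repeat(2,0).repeat(2,1))
for n in("top","scene"):
    for t,g in(("jug_neck",(.551,.275)),("pot_base",(.466,.326))):
        L=ctrl.trace(n,t)
        if L:
            r=min(L,key=lambda d:np.abs(np.mean(np.array(d["rect"]).reshape(2,2),0)-proj(n,np.array([[*g,.04]]))[0]).sum())
            print(n,t,fit(M[t],{n:r["region"]},(*g,[-.6]),.01))
plan((.4196,.128,.1,2.25),(.4196,.128,.0,2.25))
```

```text
top jug_neck (array([ 0.55248303,  0.27918744, -0.74514098]), np.float64(0.5198104977607727))
top pot_base (array([ 0.46349227,  0.32601826, -0.58098955]), np.float64(0.07453262805938721))
scene jug_neck (array([ 0.54855646,  0.2745086 , -0.21750289]), np.float64(0.08339172601699829))
scene pot_base (array([ 0.46303292,  0.32676452, -0.30736944]), np.float64(0.12923842668533325))
t 14.25 pos [0.4156 0.1338 0.1501] rot [3.139 0.    2.395] gap 0.0852 grip 0.0 F [-0.2 -0.3  0.4] q7 0.47
(0.4196, 0.128, 0.1, np.float64(2.25)) t [-0.14 -0.03  1.  ] w [0.   0.   0.14]
(0.4196, 0.128, 0.0, np.float64(2.25)) t [-0.14 -0.04  3.  ] w [0.   0.   0.14]
```

View pics/sc2.png

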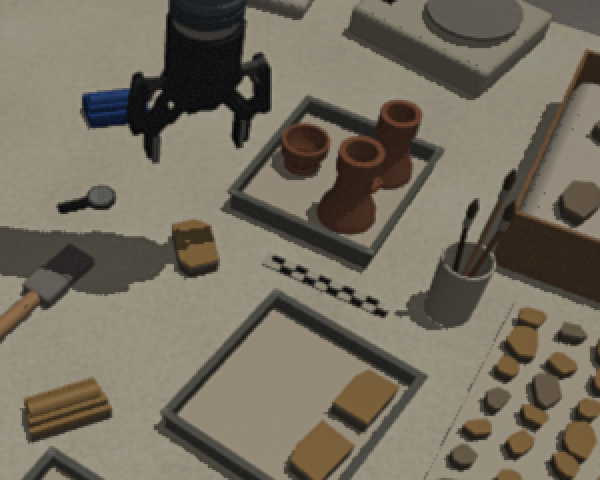

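Both pottery pieces stand upright: the loose jug at the back right and the pot base at the front, apart from each other. Next is the large slab.

arm_command:
  motion:
    - {"jaw": 1, "tx": -0.14, "ty": -0.04, "tz": 0.8, "wx": 0, "wy": 0, "wz": 0.14}
    - {"jaw": 1, "tx": -0.14, "ty": -0.04, "tz": 1.7, "wx": 0, "wy": 0, "wz": 0.14}
    - {"jaw": 1, "tx": -0.14, "ty": -0.04, "tz": 2.5, "wx": 0, "wy": 0, "wz": 0.14}
    - {"jaw": 1, "tx": -0.14, "ty": -0.04, "tz": 2.96, "wx": 0, "wy": 0, "wz": 0.14}
    - {"jaw": 1, "tx": -0.14, "ty": -0.04, "tz": 2.96, "wx": 0, "wy": 0, "wz": 0.14}
    - {"jaw": 0.3, "tx": -0.14, "ty": -0.04, "tz": 2.96, "wx": 0, "wy": 0, "wz": 0.14}
    - {"jaw": 0, "tx": -0.14, "ty": -0.04, "tz": 2.96, "wx": 0, "wy": 0, "wz": 0.14}
    - {"jaw": -0.4, "tx": -0.14, "ty": -0.04, "tz": 2.96, "wx": 0, "wy": 0, "wz": 0.14}
    - {"jaw": -0.4, "tx": -0.14, "ty": -0.04, "tz": 2.96, "wx": 0, "wy": 0, "wz": 0.14}
    - {"jaw": -0.4, "tx": -0.14, "ty": -0.04, "tz": 2.96, "wx": 0, "wy": 0, "wz": 0.14}
  squeeze: 35

```text
time: 15.5
ee_pos: [0.4199, 0.1271, 0.0025]
ee_rot: [3.139, -0.0, 2.253]
force: [-0.7, 0.9, 6.7]
finger_gap: 0.0455
grip_force: 37.0
```

Run:
```python
from plan import *
x,y,w=inT('tray_plaster',-.026,.045)
z=ctrl.get_state()["ee_pos"][2]
plan((x,y,.09,w),(x,y,.09,w+np.pi/2),(x,y,z+.010,w+np.pi/2))
```

```text
t 15.50 pos [0.4199 0.1271 0.0025] rot [ 3.139 -0.     2.253] gap 0.0455 grip 37.0 F [-0.7  0.9  6.7] q7 0.61
(np.float64(0.5979757481984594), np.float64(0.03753695260379859), 0.09, np.float64(3.024)) t [-3.64  1.64 -1.74] w [ 0.    0.   -0.77]
(np.float64(0.5979757481984594), np.float64(0.03753695260379859), 0.09, np.float64(1.453)) t [-3.64  1.64 -1.74] w [ 0.  -0.   0.8]
(np.float64(0.5979757481984594), np.float64(0.03753695260379859), np.float64(0.012546643945685184), np.float64(1.453)) t [-3.64  1.64 -0.2 ] w [ 0.  -0.   0.8]
```

arm_command:
  motion:
    - {"jaw": -0.4, "tx": 0, "ty": 0, "tz": -0.6, "wx": 0, "wy": 0, "wz": 0}
    - {"jaw": -0.4, "tx": 0, "ty": 0, "tz": -1.5, "wx": 0, "wy": 0, "wz": 0.1}
    - {"jaw": -0.4, "tx": -0.7, "ty": 0.3, "tz": -1.74, "wx": 0, "wy": 0, "wz": 0.25}
    - {"jaw": -0.4, "tx": -1.6, "ty": 0.7, "tz": -1.74, "wx": 0, "wy": 0, "wz": 0.42}
    - {"jaw": -0.4, "tx": -2.5, "ty": 1.1, "tz": -1.74, "wx": 0, "wy": 0, "wz": 0.6}
    - {"jaw": -0.4, "tx": -3.3, "ty": 1.5, "tz": -1.74, "wx": 0, "wy": 0, "wz": 0.76}
    - {"jaw": -0.4, "tx": -3.64, "ty": 1.64, "tz": -1.4, "wx": 0, "wy": 0, "wz": 0.8}
    - {"jaw": -0.4, "tx": -3.64, "ty": 1.64, "tz": -0.8, "wx": 0, "wy": 0, "wz": 0.8}
    - {"jaw": -0.4, "tx": -3.64, "ty": 1.64, "tz": -0.4, "wx": 0, "wy": 0, "wz": 0.8}
    - {"jaw": -0.4, "tx": -3.64, "ty": 1.64, "tz": -0.28, "wx": 0, "wy": 0, "wz": 0.8}

```text
time: 16.75
ee_pos: [0.595, 0.037, 0.0135]
ee_rot: [-3.138, 0.0, 1.453]
force: [0.2, -0.1, -0.9]
finger_gap: 0.0453
grip_force: 36.6
```

arm_command:
  motion:
    - {"jaw": -0.4, "tx": 0, "ty": 0, "tz": 0.04, "wx": 0, "wy": 0, "wz": 0}
    - {"jaw": -0.4, "tx": 0, "ty": 0, "tz": 0.08, "wx": 0, "wy": 0, "wz": 0}
    - {"jaw": -0.4, "tx": 0, "ty": 0, "tz": 0.08, "wx": 0, "wy": 0, "wz": 0}
    - {"jaw": -0.4, "tx": 0, "ty": 0, "tz": 0.08, "wx": 0, "wy": 0, "wz": 0}
    - {"jaw": -0.4, "tx": 0, "ty": 0, "tz": 0.08, "wx": 0, "wy": 0, "wz": 0}
    - {"jaw": -0.4, "tx": 0, "ty": 0, "tz": 0.08, "wx": 0, "wy": 0, "wz": 0}
    - {"jaw": -0.4, "tx": 0, "ty": 0, "tz": 0.08, "wx": 0, "wy": 0, "wz": 0}
    - {"jaw": -0.4, "tx": 0, "ty": 0, "tz": 0.08, "wx": 0, "wy": 0, "wz": 0}
    - {"jaw": -0.4, "tx": 0, "ty": 0, "tz": 0.08, "wx": 0, "wy": 0, "wz": 0}
    - {"jaw": -0.4, "tx": 0, "ty": 0, "tz": 0.08, "wx": 0, "wy": 0, "wz": 0}

```text
time: 18.0
ee_pos: [0.5978, 0.0368, 0.0127]
ee_rot: [3.14, -0.001, 1.453]
force: [-2.7, 0.5, 7.2]
finger_gap: 0.0453
grip_force: 37.5
```

arm_command:
  motion:
    - {"jaw": 0.3, "tx": 0, "ty": 0, "tz": 0, "wx": 0, "wy": 0, "wz": 0}
    - {"jaw": 0.45, "tx": 0, "ty": 0, "tz": 0, "wx": 0, "wy": 0, "wz": 0}
    - {"jaw": 0.45, "tx": 0, "ty": 0, "tz": 0, "wx": 0, "wy": 0, "wz": 0}
    - {"jaw": 0.45, "tx": 0, "ty": 0, "tz": -0.4, "wx": 0, "wy": 0, "wz": 0}
    - {"jaw": 0.45, "tx": 0, "ty": 0, "tz": -1.4, "wx": 0, "wy": 0, "wz": 0}
    - {"jaw": 1, "tx": -0.5, "ty": -0.3, "tz": -2.2, "wx": 0, "wy": 0, "wz": 0.15}
    - {"jaw": 1, "tx": -1.3, "ty": -0.9, "tz": -2.6, "wx": 0, "wy": 0, "wz": 0.33}
    - {"jaw": 1, "tx": -2.2, "ty": -1.5, "tz": -2.6, "wx": 0, "wy": 0, "wz": 0.5}
    - {"jaw": 1, "tx": -3.1, "ty": -2.1, "tz": -2.6, "wx": 0, "wy": 0, "wz": 0.68}
    - {"jaw": 1, "tx": -4.1, "ty": -2.8, "tz": -2.6, "wx": 0, "wy": 0, "wz": 0.85}

```text
time: 19.25
ee_pos: [0.4335, -0.1518, 0.1424]
ee_rot: [3.141, -0.003, 0.598]
force: [0.7, -0.6, 1.0]
finger_gap: 0.0856
grip_force: 0.0
```

Run:
```python
from plan import *
plan((.3392,-.2635,.1,.31),(.3392,-.2635,.002,.31))
```

```text
t 19.25 pos [ 0.4335 -0.1518  0.1424] rot [ 3.141e+00 -3.000e-03  5.980e-01] gap 0.0856 grip 0.0 F [ 0.7 -0.6  1. ] q7 -0.41
(0.3392, -0.2635, 0.1, np.float64(0.31)) t [-2.82  0.78  0.84] w [ 0.   -0.    0.29]
(0.3392, -0.2635, 0.002, np.float64(0.31)) t [-2.82  0.78  2.8 ] w [ 0.   -0.    0.29]
```

arm_command:
  motion:
    - {"jaw": 1, "tx": -1.0, "ty": 0.25, "tz": 0.2, "wx": 0, "wy": 0, "wz": 0.15}
    - {"jaw": 1, "tx": -2.0, "ty": 0.5, "tz": 0.4, "wx": 0, "wy": 0, "wz": 0.29}
    - {"jaw": 1, "tx": -2.85, "ty": 0.78, "tz": 0.8, "wx": 0, "wy": 0, "wz": 0.29}
    - {"jaw": 1, "tx": -2.85, "ty": 0.78, "tz": 1.2, "wx": 0, "wy": 0, "wz": 0.29}
    - {"jaw": 1, "tx": -2.85, "ty": 0.78, "tz": 2.0, "wx": 0, "wy": 0, "wz": 0.29}
    - {"jaw": 1, "tx": -2.85, "ty": 0.78, "tz": 2.6, "wx": 0, "wy": 0, "wz": 0.29}
    - {"jaw": 1, "tx": -2.85, "ty": 0.78, "tz": 2.8, "wx": 0, "wy": 0, "wz": 0.29}
    - {"jaw": 1, "tx": -2.85, "ty": 0.78, "tz": 2.8, "wx": 0, "wy": 0, "wz": 0.29}
    - {"jaw": 0.3, "tx": -2.85, "ty": 0.78, "tz": 2.8, "wx": 0, "wy": 0, "wz": 0.29}
    - {"jaw": 0, "tx": -2.85, "ty": 0.78, "tz": 2.8, "wx": 0, "wy": 0, "wz": 0.29}

```text
time: 20.5
ee_pos: [0.3396, -0.2638, 0.0023]
ee_rot: [3.14, -0.002, 0.313]
force: [-0.2, 0.5, 0.1]
finger_gap: 0.0515
grip_force: 0.0
```

arm_command:
  motion:
    - {"jaw": -0.4, "tx": 0, "ty": 0, "tz": 0, "wx": 0, "wy": 0, "wz": 0}
    - {"jaw": -0.4, "tx": 0, "ty": 0, "tz": 0, "wx": 0, "wy": 0, "wz": 0}
    - {"jaw": -0.4, "tx": 0, "ty": 0, "tz": 0, "wx": 0, "wy": 0, "wz": 0}
    - {"jaw": -0.4, "tx": 0, "ty": 0, "tz": 0, "wx": 0, "wy": 0, "wz": 0}
    - {"jaw": -0.4, "tx": 0, "ty": 0, "tz": 0, "wx": 0, "wy": 0, "wz": 0}
    - {"jaw": -0.4, "tx": 0, "ty": 0, "tz": 0, "wx": 0, "wy": 0, "wz": 0}
    - {"jaw": -0.4, "tx": 0, "ty": 0, "tz": 0, "wx": 0, "wy": 0, "wz": 0}
    - {"jaw": -0.4, "tx": 0, "ty": 0, "tz": 0, "wx": 0, "wy": 0, "wz": 0}
    - {"jaw": -0.4, "tx": 0, "ty": 0, "tz": 0, "wx": 0, "wy": 0, "wz": 0}
    - {"jaw": -0.4, "tx": 0, "ty": 0, "tz": 0, "wx": 0, "wy": 0, "wz": 0}

```text
time: 21.75
ee_pos: [0.3394, -0.2637, 0.0022]
ee_rot: [3.141, -0.002, 0.313]
force: [-0.5, 0.6, 6.1]
finger_gap: 0.0411
grip_force: 35.3
```

Run:
```python
from plan import *
x,y,w=inT('tray_plaster',-.026,-.043)
z=ctrl.get_state()["ee_pos"][2]
plan((x,y,.09,w+np.pi/2),(x,y,z+.010,w+np.pi/2))
```

```text
t 21.75 pos [ 0.3394 -0.2637  0.0022] rot [ 3.141e+00 -2.000e-03  3.130e-01] gap 0.0411 grip 35.3 F [-0.5  0.6  6.1] q7 -0.07
(np.float64(0.5876749383347933), np.float64(-0.04985808910997713), 0.09, np.float64(1.453)) t [ 6.04 -2.54 -1.75] w [ 0.   -0.   -1.14]
(np.float64(0.5876749383347933), np.float64(-0.04985808910997713), np.float64(0.012203870337251841), np.float64(1.453)) t [ 6.04 -2.54 -0.19] w [ 0.   -0.   -1.14]
```

arm_command:
  motion:
    - {"jaw": -0.4, "tx": 0, "ty": 0, "tz": -0.6, "wx": 0, "wy": 0, "wz": 0}
    - {"jaw": -0.4, "tx": 0, "ty": 0, "tz": -1.5, "wx": 0, "wy": 0, "wz": -0.1}
    - {"jaw": -0.4, "tx": 0.7, "ty": -0.3, "tz": -1.75, "wx": 0, "wy": 0, "wz": -0.25}
    - {"jaw": -0.4, "tx": 1.6, "ty": -0.7, "tz": -1.75, "wx": 0, "wy": 0, "wz": -0.42}
    - {"jaw": -0.4, "tx": 2.5, "ty": -1.05, "tz": -1.75, "wx": 0, "wy": 0, "wz": -0.6}
    - {"jaw": -0.4, "tx": 3.4, "ty": -1.43, "tz": -1.75, "wx": 0, "wy": 0, "wz": -0.77}
    - {"jaw": -0.4, "tx": 4.3, "ty": -1.8, "tz": -1.75, "wx": 0, "wy": 0, "wz": -0.93}
    - {"jaw": -0.4, "tx": 5.2, "ty": -2.2, "tz": -1.75, "wx": 0, "wy": 0, "wz": -1.05}
    - {"jaw": -0.4, "tx": 6.04, "ty": -2.54, "tz": -1.6, "wx": 0, "wy": 0, "wz": -1.14}
    - {"jaw": -0.4, "tx": 6.04, "ty": -2.54, "tz": -1.2, "wx": 0, "wy": 0, "wz": -1.14}

```text
time: 23.0
ee_pos: [0.5916, -0.0444, 0.0621]
ee_rot: [3.136, -0.003, 1.461]
force: [-0.2, 0.2, -1.3]
finger_gap: 0.041
grip_force: 36.8
```

arm_command:
  motion:
    - {"jaw": -0.4, "tx": 0, "ty": 0, "tz": 0.2, "wx": 0, "wy": 0, "wz": 0}
    - {"jaw": -0.4, "tx": 0, "ty": 0, "tz": 0.5, "wx": 0, "wy": 0, "wz": 0}
    - {"jaw": -0.4, "tx": 0, "ty": 0, "tz": 0.75, "wx": 0, "wy": 0, "wz": 0}
    - {"jaw": -0.4, "tx": 0, "ty": 0, "tz": 0.88, "wx": 0, "wy": 0, "wz": 0}
    - {"jaw": -0.4, "tx": 0, "ty": 0, "tz": 0.95, "wx": 0, "wy": 0, "wz": 0}
    - {"jaw": -0.4, "tx": 0, "ty": 0, "tz": 1.0, "wx": 0, "wy": 0, "wz": 0}
    - {"jaw": -0.4, "tx": 0, "ty": 0, "tz": 1.0, "wx": 0, "wy": 0, "wz": 0}
    - {"jaw": -0.4, "tx": 0, "ty": 0, "tz": 1.0, "wx": 0, "wy": 0, "wz": 0}
    - {"jaw": -0.4, "tx": 0, "ty": 0, "tz": 1.0, "wx": 0, "wy": 0, "wz": 0}
    - {"jaw": -0.4, "tx": 0, "ty": 0, "tz": 1.0, "wx": 0, "wy": 0, "wz": 0}

```text
time: 24.25
ee_pos: [0.587, -0.0498, 0.0123]
ee_rot: [3.141, -0.001, 1.453]
force: [-3.3, -0.2, 5.1]
finger_gap: 0.0414
grip_force: 37.7
```

arm_command:
  motion:
    - {"jaw": 0.3, "tx": 0, "ty": 0, "tz": 0, "wx": 0, "wy": 0, "wz": 0}
    - {"jaw": 0.4, "tx": 0, "ty": 0, "tz": 0, "wx": 0, "wy": 0, "wz": 0}
    - {"jaw": 0.4, "tx": 0, "ty": 0, "tz": 0, "wx": 0, "wy": 0, "wz": 0}
    - {"jaw": 0.4, "tx": 0, "ty": 0, "tz": -0.4, "wx": 0, "wy": 0, "wz": 0}
    - {"jaw": 0.4, "tx": 0, "ty": 0, "tz": -1.4, "wx": 0, "wy": 0, "wz": 0}
    - {"jaw": 1, "tx": -0.3, "ty": -0.5, "tz": -2, "wx": 0, "wy": 0, "wz": 0.15}
    - {"jaw": 1, "tx": -0.9, "ty": -1.4, "tz": -2, "wx": 0, "wy": 0, "wz": 0.3}
    - {"jaw": 1, "tx": -1.6, "ty": -2.3, "tz": -2, "wx": 0, "wy": 0, "wz": 0.45}
    - {"jaw": 1, "tx": -2.24, "ty": -3.2, "tz": -2, "wx": 0, "wy": 0, "wz": 0.53}
    - {"jaw": 1, "tx": -2.24, "ty": -3.2, "tz": -2, "wx": 0, "wy": 0, "wz": 0.53}

```text
time: 25.5
ee_pos: [0.4097, -0.1437, 0.111]
ee_rot: [-3.137, -0.002, 0.915]
force: [0.3, 0.4, 1.2]
finger_gap: 0.0855
grip_force: 0.0
```

Run:
```python
from plan import *
plan((.4148,-.1428,.002,.92))
```

```text
t 25.50 pos [ 0.4097 -0.1437  0.111 ] rot [-3.137e+00 -2.000e-03  9.150e-01] gap 0.0855 grip 0.0 F [0.3 0.4 1.2] q7 -0.16
(0.4148, -0.1428, 0.002, np.float64(0.92)) t [0.07 0.08 2.18] w [-0.   -0.   -0.01]
```

arm_command:
  motion:
    - {"jaw": 1, "tx": 0, "ty": 0, "tz": 0.8, "wx": 0, "wy": 0, "wz": 0}
    - {"jaw": 1, "tx": 0, "ty": 0, "tz": 1.6, "wx": 0, "wy": 0, "wz": 0}
    - {"jaw": 1, "tx": 0, "ty": 0, "tz": 2.1, "wx": 0, "wy": 0, "wz": 0}
    - {"jaw": 1, "tx": 0, "ty": 0, "tz": 2.22, "wx": 0, "wy": 0, "wz": 0}
    - {"jaw": 1, "tx": 0, "ty": 0, "tz": 2.22, "wx": 0, "wy": 0, "wz": 0}
    - {"jaw": 0.3, "tx": 0, "ty": 0, "tz": 2.22, "wx": 0, "wy": 0, "wz": 0}
    - {"jaw": 0, "tx": 0, "ty": 0, "tz": 2.22, "wx": 0, "wy": 0, "wz": 0}
    - {"jaw": -0.4, "tx": 0, "ty": 0, "tz": 2.22, "wx": 0, "wy": 0, "wz": 0}
    - {"jaw": -0.4, "tx": 0, "ty": 0, "tz": 2.22, "wx": 0, "wy": 0, "wz": 0}
    - {"jaw": -0.4, "tx": 0, "ty": 0, "tz": 2.22, "wx": 0, "wy": 0, "wz": 0}
  squeeze: 40

```text
time: 26.75
ee_pos: [0.4157, -0.1421, 0.0012]
ee_rot: [3.141, -0.002, 0.923]
force: [-0.4, 0.9, 6.7]
finger_gap: 0.0432
grip_force: 40.7
```

Run:
```python
from plan import *
x,y,w=inT('tray_moulding',-.03,0)
z=ctrl.get_state()["ee_pos"][2]
plan((x,y,.09,w+np.pi/2),(x,y,z+.010,w+np.pi/2))
```

```text
t 26.75 pos [ 0.4157 -0.1421  0.0012] rot [ 3.141e+00 -2.000e-03  9.230e-01] gap 0.0432 grip 40.7 F [-0.4  0.9  6.7] q7 0.12
(np.float64(0.49539997335432767), np.float64(-0.30793788666169875), 0.09, np.float64(1.509)) t [-1.68  3.27 -1.77] w [ 0.   -0.   -0.59]
(np.float64(0.49539997335432767), np.float64(-0.30793788666169875), np.float64(0.011227243896694524), np.float64(1.509)) t [-1.68  3.27 -0.2 ] w [ 0.   -0.   -0.59]
```

arm_command:
  motion:
    - {"jaw": -0.4, "tx": 0, "ty": 0, "tz": -0.6, "wx": 0, "wy": 0, "wz": 0}
    - {"jaw": -0.4, "tx": 0, "ty": 0, "tz": -1.5, "wx": 0, "wy": 0, "wz": -0.1}
    - {"jaw": -0.4, "tx": -0.3, "ty": 0.6, "tz": -1.77, "wx": 0, "wy": 0, "wz": -0.25}
    - {"jaw": -0.4, "tx": -0.75, "ty": 1.5, "tz": -1.77, "wx": 0, "wy": 0, "wz": -0.42}
    - {"jaw": -0.4, "tx": -1.2, "ty": 2.4, "tz": -1.77, "wx": 0, "wy": 0, "wz": -0.55}
    - {"jaw": -0.4, "tx": -1.68, "ty": 3.27, "tz": -1.7, "wx": 0, "wy": 0, "wz": -0.59}
    - {"jaw": -0.4, "tx": -1.68, "ty": 3.27, "tz": -1.3, "wx": 0, "wy": 0, "wz": -0.59}
    - {"jaw": -0.4, "tx": -1.68, "ty": 3.27, "tz": -0.8, "wx": 0, "wy": 0, "wz": -0.59}
    - {"jaw": -0.4, "tx": -1.68, "ty": 3.27, "tz": -0.45, "wx": 0, "wy": 0, "wz": -0.59}
    - {"jaw": -0.4, "tx": -1.68, "ty": 3.27, "tz": -0.3, "wx": 0, "wy": 0, "wz": -0.59}

```text
time: 28.0
ee_pos: [0.4932, -0.3062, 0.0137]
ee_rot: [-3.139, -0.001, 1.514]
force: [0.6, 0.4, -1.9]
finger_gap: 0.0432
grip_force: 42.3
```

arm_command:
  motion:
    - {"jaw": -0.4, "tx": 0, "ty": 0, "tz": 0.04, "wx": 0, "wy": 0, "wz": 0}
    - {"jaw": -0.4, "tx": 0, "ty": 0, "tz": 0.08, "wx": 0, "wy": 0, "wz": 0}
    - {"jaw": -0.4, "tx": 0, "ty": 0, "tz": 0.1, "wx": 0, "wy": 0, "wz": 0}
    - {"jaw": -0.4, "tx": 0, "ty": 0, "tz": 0.1, "wx": 0, "wy": 0, "wz": 0}
    - {"jaw": -0.4, "tx": 0, "ty": 0, "tz": 0.1, "wx": 0, "wy": 0, "wz": 0}
    - {"jaw": -0.4, "tx": 0, "ty": 0, "tz": 0.1, "wx": 0, "wy": 0, "wz": 0}
    - {"jaw": -0.4, "tx": 0, "ty": 0, "tz": 0.1, "wx": 0, "wy": 0, "wz": 0}
    - {"jaw": -0.4, "tx": 0, "ty": 0, "tz": 0.1, "wx": 0, "wy": 0, "wz": 0}
    - {"jaw": -0.4, "tx": 0, "ty": 0, "tz": 0.1, "wx": 0, "wy": 0, "wz": 0}
    - {"jaw": -0.4, "tx": 0, "ty": 0, "tz": 0.1, "wx": 0, "wy": 0, "wz": 0}

```text
time: 29.25
ee_pos: [0.495, -0.308, 0.0113]
ee_rot: [3.14, -0.0, 1.513]
force: [-1.4, 1.2, 6.4]
finger_gap: 0.0431
grip_force: 43.2
```

Seated. I release, lift and back off so the view is clear.

arm_command:
  motion:
    - {"jaw": 0.3, "tx": 0, "ty": 0, "tz": 0, "wx": 0, "wy": 0, "wz": 0}
    - {"jaw": 0.4, "tx": 0, "ty": 0, "tz": 0, "wx": 0, "wy": 0, "wz": 0}
    - {"jaw": 0.4, "tx": 0, "ty": 0, "tz": 0, "wx": 0, "wy": 0, "wz": 0}
    - {"jaw": 0.4, "tx": 0, "ty": 0, "tz": -0.4, "wx": 0, "wy": 0, "wz": 0}
    - {"jaw": 0.4, "tx": 0, "ty": 0, "tz": -1.4, "wx": 0, "wy": 0, "wz": 0}
    - {"jaw": 0.4, "tx": 0, "ty": 0, "tz": -2.4, "wx": 0, "wy": 0, "wz": 0}
    - {"jaw": 0.4, "tx": -0.7, "ty": -0.8, "tz": -3, "wx": 0, "wy": 0, "wz": 0.1}
    - {"jaw": 0.4, "tx": -1.4, "ty": -1.6, "tz": -3, "wx": 0, "wy": 0, "wz": 0.2}
    - {"jaw": 0.4, "tx": -2, "ty": -2.2, "tz": -3, "wx": 0, "wy": 0, "wz": 0.3}
    - {"jaw": 0.4, "tx": -2, "ty": -2.2, "tz": -3, "wx": 0, "wy": 0, "wz": 0.3}

```text
time: 30.5
ee_pos: [0.3743, -0.4049, 0.1621]
ee_rot: [3.14, 0.002, 1.203]
force: [0.2, -0.1, 0.1]
finger_gap: 0.0595
grip_force: 0.0
```

Run:
```python
from plan import *
import pickle
cv2.imwrite("pics/ts.png",np.vstack([cv2.resize(ctrl.read_camera("top")[130:300,110:470],(720,340)),cv2.resize(ctrl.read_camera("scene")[90:440,190:530],(720,741))[:0]]))
cv2.imwrite("pics/sc3.png",cv2.resize(ctrl.read_camera("scene")[90:440,190:530],(583,600)))
res=pickle.load(open("res.pkl","rb"))
for t,tr,g in(("jug_neck","tray_pottery",(.55,.275,[-.4])),("pot_base","tray_pottery",(.464,.326,0)),("slab_large","tray_plaster",(.598,.037,[1.45])),("slab_small","tray_plaster",(.587,-.05,[1.45])),("moulding","tray_moulding",(.495,-.308,[1.5]))):
  for n in("top","scene"):
    L=ctrl.trace(n,t)
    if not L: print(t,n,"none"); continue
    r=min(L,key=lambda d:np.abs(np.mean(np.array(d["rect"]).reshape(2,2),0)-proj(n,np.array([[*g[:2],.03]]))[0]).sum())
    p,f=fit(M[t],{n:r["region"]},g,.01); q=res[tr]; d=R.from_euler("z",-q[2]).apply([p[0]-q[0],p[1]-q[1],0])
    print(t,n,"in tray",np.round(d[:2],3),"yaw",round(p[2]-q[2],2),"err",round(f,3))
```

```text
jug_neck top in tray [ 0.034 -0.045] yaw -1.1 err 0.051
jug_neck scene in tray [0.067 0.018] yaw -2.93 err 0.776
pot_base top in tray [-0.051  0.005] yaw 0.22 err 0.097
pot_base scene in tray [-0.052  0.004] yaw -0.01 err 0.053
slab_large top in tray [-0.026  0.044] yaw 1.57 err 0.186
slab_large scene in tray [-0.027  0.047] yaw 1.74 err 0.231
slab_small top in tray [-0.027 -0.043] yaw 1.72 err 0.248
slab_small scene in tray [-0.028 -0.04 ] yaw 1.63 err 0.156
moulding top in tray [-0.031 -0.001] yaw 1.57 err 0.124
moulding scene in tray [-0.031 -0.003] yaw 1.56 err 0.094
```

View pics/sc3.png

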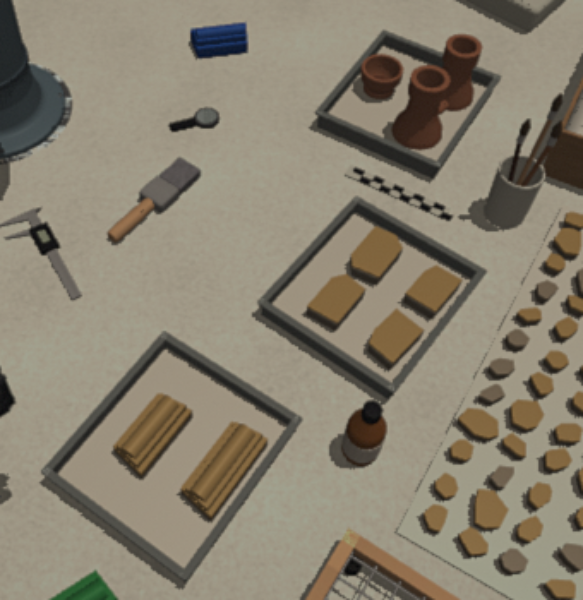

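View pics/ts.png

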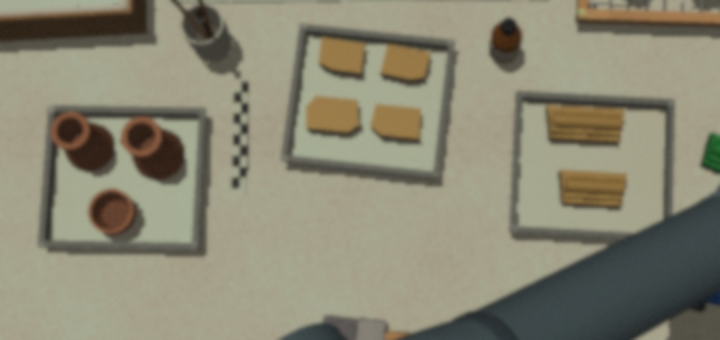

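All five finds lie flat or upright in their own trays, within the limits. The bottle and brush pot have not been moved, and the arm is clear.

```bash
python3 -c "
from station import ctrl
print(ctrl.close_job())"
```

```text
the job is handed in; nothing more can be done
None
```

I handed the job in at about 31 s; the hand-in gave no verdict, but the last pictures show all five finds released and resting in their own trays (jug neck at the back, pot base in front), with the bottle and brush pot untouched.

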